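Clean the tip of the cranked probe in the latched tip cleaner

ROBOT

A 6-joint arm with a two-finger parallel gripper is mounted at the origin on the work surface. World frame = base frame: x ahead of the robot, y to its left, z up, the work surface at z = 0. Lengths are in m, angles in degrees, forces in N, time in s.
With the tool pointing down it reaches from about 0.25 to 0.85 m from the base axis. Payload 12.5 kg.
Tool frame: the origin (TCP) lies on the centre line of the jaws, within the pads' length; the fingertips stand 22 mm ahead of it and the grasp point (between the pads) lies 3 mm ahead of it; z points along the fingers, y is the line along which they close (so a half turn about z gives the same grasp; the last joint's range is limited). The gripper opens to 93 mm and grips with 3 to 60 N. Pads are 15 mm wide; open, the fingers measure 128 mm over their backs; the gripper's body (75 mm by 188 mm) begins 65 mm behind the grasp point.
Start: joints at [-71.138, 20.094, 94.641, -0, 65.266, -4.847], TCP at [0.221, -0.504, 0.241] pointing down, gripper open.
Joint ranges: [-157.81, 157.81], [-45, 120.19], [0.68, 151.7], [-89.99, 269.99], [4.06, 180], [-164.3, 164.3]. Speed limits (degrees/s): [127.2, 127.2, 159.86, 180, 180, 180].

INTERFACE

Orientations are given as a 3x3 rotation matrix whose columns are the frame's x, y, z axes.
In Python, from cell import manip, gripper_open, grab, planner, sensors, cams, job_done gives the robot as it stands. Calls block until the motion is done:
- manip.movep(position, orientation): joint-space move of the TCP to a pose.
- manip.servo_line(position, orientation=None, v=0.15, max_force=None): straight line of the TCP; orientation=None keeps the orientation; v is the mean speed in m/s. With max_force (N) it stops when the force on the tool has changed by that much, and returns True; else False.
- manip.move_j(angles): joint-space move.
- gripper_open() and grab(): open the fingers fully, or close them until they stop; the grip force is fixed at half the most.
- manip.hold(seconds).
- planner.ik(position, orientation): joint angles nearest the present ones, or None.
- sensors.sense(): the state.
- cams.camera(name): name is "scene" or "top" or "wrist"; returns the picture (384x512x3 uint8, blue, green, red); there is no depth.
- cams.camera_params(name): a dict with "fx", "fy", "cx", "cy" (pixels), "R" (3x3) and "t" (3): a world point X has camera coordinates R X + t; the wrist camera has in their place "hand_eye" (4x4, takes a point from camera to tool coordinates, whose origin is the TCP and whose axes are the flange's). Camera axes: x right, y down, z forward; pixel columns grow to the right and rows downward; lengths in m; the calibration is good to about 2 mm. A picture is of the moment at which its call begins: read the wrist's pose just before it. camera_params takes no time and is no camera call.
A pose or a line that the arm cannot do raises manip.PlanningError and nothing moves.
- job_done(): hands the job in; it is judged then, once.
The state is a dict: "time_s": time; "qpos": joint angles; "joint_vel": joint speeds; "effort": joint torques, N m; "tool_pos": TCP position; "ee_rot": TCP orientation; "contact_force": force on the tool from outside, world axes, zero at the start; "wrist_torque": the same for the moment, N m; "width": opening from 0.0 (shut) to 1.0 (fully open); "grasp_force": force on a finger pad.
Only numpy, scipy, OpenCV 4.12 (cv2) and the standard library are available. Lean on these libraries where they do the work, as an engineer would, in place of code of your own. Each camera call takes 0.05 s, during which the arm holds its last target. There are 200 camera calls.

TASK

Clean the tip of the cranked probe: swing the latch lever of the white tip cleaner fully clear of its lid, then tip the lid up and right back so that it stays open. Pick the probe off its rest, dip its tip into the well until the sprung floor gives noticeably, keep it lightly pressed there for a second without driving the floor down to its stop, then draw it out and lay it back on its rest as it was, tip hanging down, letting go only when it is down in the notches. Leave the latch and lid open and the other things on the bench alone.

Things in the scene. Friction and masses are not known exactly. Their poses are not given: they have to be found in the camera images.
- cleaner: Tip cleaner, a white plastic box fixed to the bench, 150 x 150 mm, 85 mm high. Origin: centre of its underside on the bench; z up; x points from its front to its hinge side; y to the left of x. A round well of 36 mm diameter opens in the middle of its top. A thin rail (10 mm along x, 100 mm along y, 8 mm high) stands on its top behind the hinge, centred at x = 66 mm.
- well_mouth (a point): Centre of the well's mouth, in the top face of the cleaner, 85 mm above the bench; hidden under the lid while that is shut. The well goes straight down, 36 mm in diameter. Its floor is a sprung rubber pad that fills the well; it stands somewhere between 30 and 52 mm below the mouth, differently each time, and its height is not told.
- pad (a joint): Travel of the sprung floor of the well: 0 is up (untouched), 0.012 m is fully down on its stop. It needs about 2 N to start moving, 4 N for 6 mm and 6 N at the stop, and comes back up by itself. At least 3 mm counts as pressed; beyond 11 mm is driven on to the stop.
- lid (a joint): Angle of the grey lid: 0 shut, 1.57 upright, 1.9 its stop. Past upright it falls back and stays; before, it falls shut. It turns about the line through point lid_hinge along the cleaner's y, front edge rising. Plate 115 mm long (forward from the hinge), 90 mm wide (y), 8 mm thick, 120 g, top 95 mm above the bench when shut.
- lid_hinge (a point): Middle of the lid's hinge line, 55 mm behind the well's axis (cleaner's +x) and 89 mm above the bench.
- lid_tab (a point): Front face of the lid's upright tab, on the lid's front edge, 115 mm in front of the hinge and 30 mm above it when shut. Tab: 30 mm wide (y), 6 mm thick (x), from 95 to 140 mm above the bench, its face flush with the lid's front edge. Pinched from above near its top across its 30 mm, it can be led round the hinge, turning between the finger pads.
- latch (a joint): Angle of the steel latch lever: 0 (it may start anywhere up to 0.2) its nose lies over the lid's right edge and holds it shut; above 1.3 it is clear; 1.6 is its stop. It turns about a vertical pin, anticlockwise seen from above, and stays where it is left (about 1 N at its tab).
- latch_pivot (a point): Axis of the latch pin, 15 mm in front of the well's axis and 62 mm to its right (cleaner's -x, -y), 100 mm above the bench: the middle of the 6 mm thick, 12 mm wide lever. The nose reaches 30 mm from the pin to the left, over the lid, the tail 55 mm to the right.
- latch_tab (a point): Middle of the upright tab on the lever's tail, 48 mm from the pin: 14 x 14 mm, from 103 to 131 mm above the bench; this point is 120 mm above the bench. To free the latch, push the tab away from the cleaner's front (towards the cleaner's +x) and round the pin; it ends behind the pin.
- rest: Steel and aluminium rest, fixed to the bench: base 160 x 80 x 12 mm with two posts 8 mm thick at x = -48 and +48 mm. Each has a V notch, 17 mm wide at its floor (115 mm above the bench) and 34 mm at its top (133 mm). Origin: centre of the underside, x along the line of the posts towards the probe's leg, z up.
- rest_seat (a point): Where the origin of the probe belongs when it lies on the rest: midway between the posts, 122 mm above the bench.
- rest_tip (a point): Where the probe's tip belongs when it lies on the rest: 78 mm from the rest's middle along its x, 20 mm above the bench.
- probe: Cranked probe, about 90 g (may differ by a third): a black straight handle of 12 mm (y) x 14 mm (z), 162 mm long along x (from -78 to +84 mm), with a steel leg of 8 mm diameter hanging straight down at x = +78 mm. Origin: middle of the handle's height, midway between the two posts when it lies on the rest; the handle is gripped there from above across its 12 mm.
- probe_tip (a point): Lower end of the probe's leg, 102 mm below the handle's middle line and 78 mm along +x from the origin. The end is a rounded bead of 10 mm diameter.
- beaker: Bystander: clear plastic beaker, 70 mm across, 85 mm high, origin under its centre.
- tip_box: Bystander: blue box with clear cover, 80 x 120 x 70 mm, origin under its centre.
- well_plate: Bystander: clear well plate, 85 x 127 x 18 mm, origin under its centre.

How it is judged:
By the outcome, as a careful person would: the job done as asked, in the order asked, and still so for the second after the job is handed in, with the robot touching nothing.
It also fails if it takes over 72 s, if anything falls off the work surface, if the arm or the gripper's body presses on something with over 40 N, if the wrist force passes 120 N, or if a joint passes its speed limit or range.

## Working session

There is one attempt and no reset: what is moved stays moved. The work goes in short steps, each a Python script; the robot and the scene stay as the last script left them, time stands still between calls to the robot, and variables do not carry over. Pictures are saved under pics/ and viewed, at most 10 in all, crops included, and the job is handed in when it is done.

```bash
mkdir -p pics; ls; python3 - <<'E'
from cell import *
import cv2, numpy as np
s=sensors.sense(); print(s['time_s'],s['tool_pos'],s['width'])
for n in ["top","scene"]:
    im=cams.camera(n); cv2.imwrite(f"pics/{n}0.png",im)
    p=cams.camera_params(n); print(n,p)
print(cams.camera_params("wrist"))
E
```

```text
pics
0.0 [ 0.22104873 -0.50327837  0.24009882] 0.9987781033270439
top {'fx': 381.5279314513278, 'fy': 381.5279314513278, 'cx': 255.92018260375548, 'cy': 189.05806058998743, 'R': array([[-0.13594096, -0.99071449, -0.0022039 ],
       [-0.96580967,  0.13301866, -0.22252577],
       [ 0.22075267, -0.02812181, -0.97492432]]), 't': array([0.05029548, 0.62695765, 0.88247678])}
scene {'fx': 489.3780942924354, 'fy': 489.3780942924354, 'cx': 247.4414214891042, 'cy': 183.6969690483862, 'R': array([[-0.07408032,  0.99724428,  0.00399453],
       [ 0.68566191,  0.05384216, -0.72592615],
       [-0.72414077, -0.05103794, -0.68776106]]), 't': array([ 0.06226801, -0.34177862,  1.49976964])}
{'fx': 285.6208998659259, 'fy': 285.6208998659259, 'cx': 253.22513740265381, 'cy': 194.32744138901714, 'hand_eye': array([[-2.35912325e-04, -9.60364496e-01, -2.78747158e-01,
         7.77442580e-02],
       [ 9.99999950e-01, -1.67539172e-04, -2.69109975e-04,
         7.55654333e-04],
       [ 2.11742598e-04, -2.78747208e-01,  9.60364488e-01,
        -1.43679137e-01],
       [ 0.00000000e+00,  0.00000000e+00,  0.00000000e+00,
         1.00000000e+00]])}
```

View pics/top0.png

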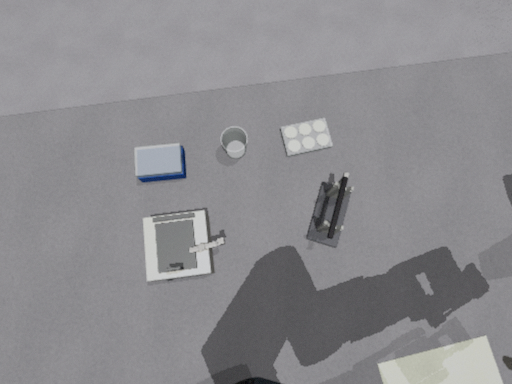

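View pics/scene0.png

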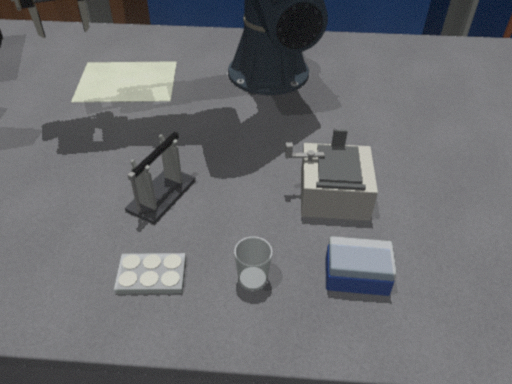

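The top view shows the cleaner at (177,245) with its latch tail at (220,243), the tab in front at (175,268), and the rest and probe near (333,210). The scene view shows the same layout, with the probe at (155,155) and the cleaner at (338,175). I'll zoom in with one composite.

```bash
python3 - <<'E'
import cv2, numpy as np
t=cv2.imread("pics/top0.png"); s=cv2.imread("pics/scene0.png")
def c(im,x,y,w=100,h=75): return cv2.convertScaleAbs(cv2.resize(im[y:y+h,x:x+w],(400,300),interpolation=cv2.INTER_CUBIC),alpha=1.3,beta=15)
o=np.vstack([np.hstack([c(t,135,205),c(t,285,170)]),np.hstack([c(s,280,125,107,80)[:300,:400],c(s,105,135,107,80)])])
cv2.imwrite("pics/comp.png",o)
E
```

```text
(no output)
```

View pics/comp.png

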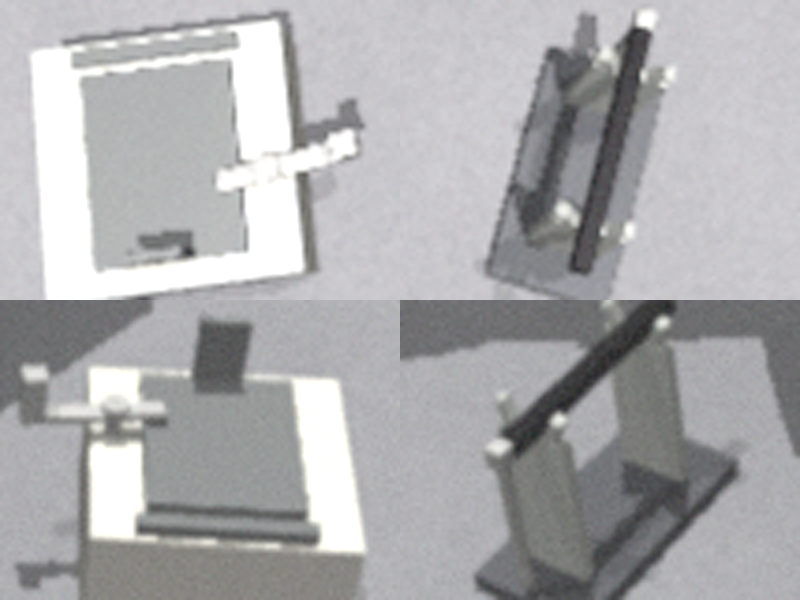

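The composite shows the lid in grey with the latch nose over its right edge. In the top view the cleaner corners are at (142,217), (207,209) and (211,273), and the latch tab top is at about (222,241). The handle runs from (330,237) to (346,174), with the steel leg end on the far side. Next I'll take closer wrist views.

```bash
cat > h.py <<'E'
from cell import *
import cv2, numpy as np
def Rz(a):  # tool down, tool x axis at yaw a (rad)
    c,s=np.cos(a),np.sin(a); return np.array([[c,s,0],[s,-c,0],[0,0,-1.]])
def cast(uv,z,p,pose=None):
    """pixels -> points on plane height z"""
    uv=np.atleast_2d(np.float64(uv))
    d=np.c_[(uv[:,0]-p['cx'])/p['fx'],(uv[:,1]-p['cy'])/p['fy'],np.ones(len(uv))]
    if pose is None: Rc=p['R'].T; o=-Rc@p['t']
    else:
        H=p['hand_eye']; Rc=pose[1]@H[:3,:3]; o=pose[1]@H[:3,3]+pose[0]
    d=d@Rc.T
    return o+d*((z-o[2])/d[:,2])[:,None]
def snap(fn):
    s=sensors.sense(); im=cams.camera("wrist"); cv2.imwrite(fn,im)
    np.savez(fn[:-3]+"npz",p=s['tool_pos'],R=s['ee_rot'])
def wcast(fn,uv,z):
    d=np.load(fn[:-3]+"npz"); return cast(uv,z,cams.camera_params("wrist"),(d['p'],d['R']))
E
python3 - <<'E'
from h import *
np.set_printoptions(precision=4,suppress=True)
p=cams.camera_params("top")
c=cast([[142.5,217.5],[207,208.8],[211.3,273]],.085,p); print(c, np.linalg.norm(np.diff(c,axis=0),axis=1))
cc=(c[0]+c[2])/2; print("cleaner",cc)
h=cast([[330,237],[346.5,174.5]],.122,p); print("handle",h,np.linalg.norm(h[1]-h[0]))
ps=cams.camera_params("scene")
print("scene handle leg end", cast([[105+97*107/400,135+148*107/400]],.122,ps))
print(sensors.sense()['ee_rot'])
R=Rz(0)
hm=h.mean(0)
for n,q in [("rest",hm),("clean",cc)]:
    manip.movep([q[0]-.07,q[1],.27],R); snap(f"pics/w_{n}.png"); print(sensors.sense()['qpos'],sensors.sense()['time_s'])
a,b=[cv2.imread(f"pics/w_{n}.png") for n in("rest","clean")]
cv2.imwrite("pics/w2.png",np.hstack([a[:300,60:460],b[:300,60:460]]).repeat(1,0))
E
```

```text
[[0.5922 0.2464 0.085 ]
 [0.5922 0.0894 0.085 ]
 [0.4391 0.0958 0.085 ]] [0.157  0.1532]
cleaner [0.5157 0.1711 0.085 ]
handle [[ 0.4814 -0.1871  0.122 ]
 [ 0.6221 -0.2525  0.122 ]] 0.15517034993020573
scene handle leg end [[ 0.6207 -0.2505  0.122 ]]
[[ 0.9156  0.4021 -0.0003]
 [ 0.4021 -0.9156  0.001 ]
 [ 0.0001 -0.001  -1.    ]]
[-29.6419  16.2691  95.6293  -0.0085  68.1094  60.4027] 1.5917
[ 15.3121  10.6539 102.87    -0.0066  66.4727 105.3845] 3.1
```

View pics/w2.png

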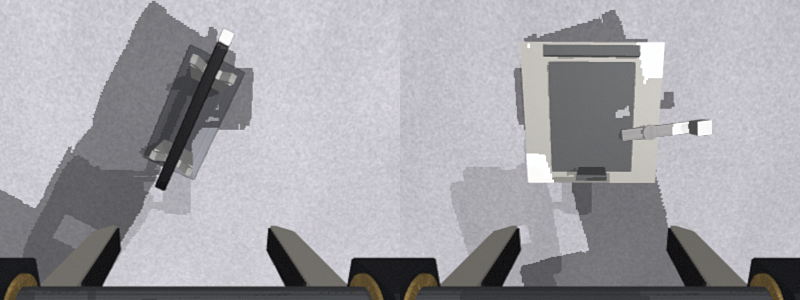

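The wrist views show the handle from (162,187) to (228,33) in the crop with the leg at the far end. The cleaner top runs from (525,42) to (655,183), the lid from (548,61) to (633,172), and the latch tab is at about (704,128). Now for exact numbers.

```bash
python3 - <<'E'
from h import *
np.set_printoptions(precision=4,suppress=True)
def comp(m,uv):
    n,l=cv2.connectedComponents(m.astype(np.uint8)); 
    k=l[uv[1],uv[0]]; return (l==k) if k else None
r=cv2.imread("pics/w_rest.png").max(2); c=cv2.imread("pics/w_clean.png"); g=c.max(2)
# handle
m=comp(r[:230]<50,(60+195,110)); print("handle px",m.sum())
ys,xs=np.nonzero(m); P=wcast("pics/w_rest.png",np.c_[xs,ys],.129)[:,:2]
rect=cv2.minAreaRect(P.astype(np.float32)*1000); print("handle rect mm",rect)
w=comp(r[:230]>235,(60+228,36)); 
if w is not None: ys,xs=np.nonzero(w); print("white end",len(xs),wcast("pics/w_rest.png",[[xs.mean(),ys.mean()]],.129))
# base of rest corners at z=.012 (crop px +60)
print("r vals", r[36,288], r[110,255])
q=[[525,42],[664,42],[655,183],[529,182]]; Q=wcast("pics/w_clean.png",np.float64(q)-[340,0],.085); print("cleaner top",Q,Q.mean(0),np.linalg.norm(np.diff(Q,axis=0),axis=1))
print("vals lid",c[120,590-340],"rail",c[51,590-340],"white",c[100,540-340],c[60,655-340])
m=comp((g<130)&(g>60),(590-340,120)); print(m.sum())
ys,xs=np.nonzero(m); print(xs.min()+340,xs.max()+340,ys.min(),ys.max())
P=wcast("pics/w_clean.png",np.c_[xs,ys],.095)[:,:2]; print("lid rect",cv2.minAreaRect(P.astype(np.float32)*1000))
m=comp((g<130)&(g>60),(590-340,51)); ys,xs=np.nonzero(m);P=wcast("pics/w_clean.png",np.c_[xs,ys],.093)[:,:2]; print("rail rect",cv2.minAreaRect(P.astype(np.float32)*1000))
print("latch tab top",wcast("pics/w_clean.png",[[704-340,128]],.131),"nose",wcast("pics/w_clean.png",[[622-340,134]],.103))
o=np.hstack([cv2.resize(c[25:195,170:390],(440,340)),cv2.resize(cv2.imread("pics/w_rest.png")[20:200,190:320],(260,360))[:340]])
cv2.imwrite("pics/z.png",o)
E
```

```text
handle px 1748
handle rect mm ((550.1458129882812, -216.49899291992188), (12.06668758392334, 145.90330505371094), 65.27941131591797)
white end 138 [[ 0.6237 -0.2503  0.129 ]]
r vals 252 43
cleaner top [[0.5934 0.2405 0.085 ]
 [0.5932 0.0963 0.085 ]
 [0.4426 0.0967 0.085 ]
 [0.444  0.2459 0.085 ]] [0.5183 0.1698 0.085 ] [0.1442 0.1506 0.1492]
vals lid [110 107 106] rail [112 110 110] white [187 194 196] [254 254 253]
9079
548 634 62 180
lid rect ((510.72149658203125, 171.67303466796875), (90.3714370727539, 124.02357482910156), 89.93720245361328)
rail rect ((583.3121337890625, 171.97952270507812), (98.3130874633789, 11.130192756652832), 89.93699645996094)
latch tab top [[0.5086 0.0628 0.131 ]] nose [[0.501  0.1391 0.103 ]]
```

View pics/z.png

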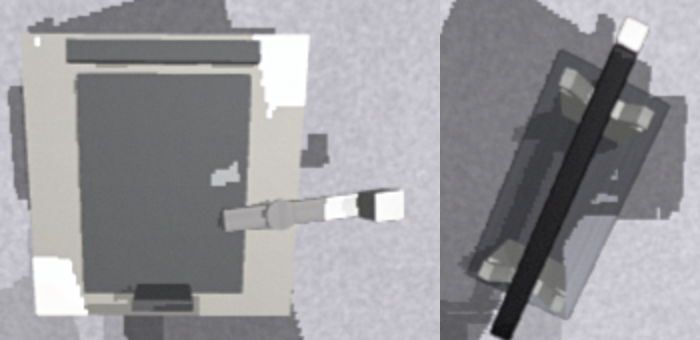

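The fixes agree with the given sizes:

| Item | Measured |
|---|---|
| Cleaner | (0.5177, 0.1715), yaw about 0 |
| Latch | about 0.13 rad, pin to tab 47 mm |
| Handle width | 12.07 mm |
| Probe origin | (0.5547, -0.2186), yaw -24.7° |

I'll push the latch round first.

```bash
cat >> h.py <<'E'
C=np.array([.5177,.1715]); PIV=C+[-.015,-.062]; PR=np.array([.5547,-.2186]); PSI=np.radians(-24.7)
def st(tag):
    s=sensors.sense(); print(tag,round(s['time_s'],2),s['tool_pos'].round(4),s['contact_force'].round(2),round(float(s['width']),3),round(float(s['grasp_force']),1))
E
python3 - <<'E'
from h import *
def pose(th,back): 
    t=np.array([np.cos(th),np.sin(th)]); r=np.array([np.sin(th),-np.cos(th)])
    return [*(PIV+.048*r-(.0145+back)*t),.134]
grab()
p=pose(.126,.014)
manip.movep([p[0],p[1],.19],Rz(.126)); st("over")
manip.servo_line(p,v=.12); st("down")
for th in np.linspace(.126,1.52,9):
    hit=manip.servo_line(pose(th,0),Rz(th),v=.1,max_force=15); st(f"{th:.2f} {hit}")
    if hit: break
manip.servo_line(pose(th,.03)); 
q=pose(th,.03); manip.servo_line([q[0],q[1],.22],v=.25)
gripper_open()
manip.movep([C[0]-.13,C[1],.27],Rz(0)); snap("pics/w_l.png"); st("end")
cv2.imwrite("pics/w_l2.png",cv2.resize(cv2.imread("pics/w_l.png")[:230,130:430],(600,460)))
E
```

```text
over 5.17 [0.4807 0.0587 0.1905] [ 0.12  0.09 -0.42] 0.007 0.0
down 5.79 [0.4808 0.0588 0.1348] [-0.28  0.19  1.26] 0.003 0.0
0.13 False 6.08 [0.4948 0.0602 0.1346] [ 0.89 -0.35 -0.82] 0.004 0.0
0.30 False 6.41 [0.5028 0.0593 0.1341] [ 0.21 -0.3  -1.24] 0.005 0.0
0.47 False 6.73 [0.5114 0.0602 0.134 ] [-0.48 -0.09  0.2 ] 0.005 0.0
0.65 False 7.06 [0.5198 0.0625 0.134 ] [ 0.54 -0.43  0.58] 0.005 0.0
0.82 False 7.38 [0.5277 0.0662 0.134 ] [-0.31 -0.33  0.5 ] 0.006 0.0
1.00 False 7.71 [0.5349 0.0712 0.134 ] [-0.01  0.38  0.92] 0.004 0.0
1.17 False 8.03 [0.541  0.0774 0.134 ] [-0.21  0.02 -0.57] 0.008 0.0
1.35 False 8.36 [0.546  0.0845 0.1339] [-1.43  0.9   0.2 ] 0.008 0.0
1.52 False 8.68 [0.5497 0.0924 0.134 ] [ 0.31 -0.11  0.64] 0.005 0.0
end 12.63 [0.3879 0.1714 0.2699] [1.47 0.65 0.47] 0.999 0.0
```

View pics/w_l2.png

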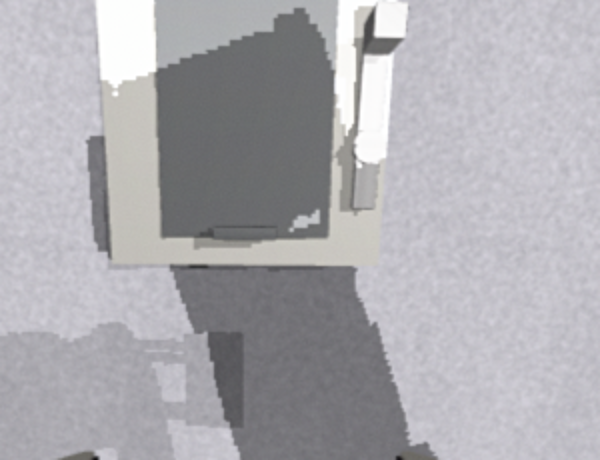

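The latch lever now lies along +x, from its nose at (363,205) to its tab at (392,5), clear of the lid's edge at x≈330. The lid tab is at (245,232) in the crop. Next I pinch it and lead it round.

```bash
python3 - <<'E'
from h import *
np.set_printoptions(precision=4,suppress=True)
T=wcast("pics/w_l.png",[[130+213/2,116],[130+278/2,116],[252.7,113.5]],.14); print("tab top",T)
assert abs(T[:2,1].mean()-C[1])<.006 and abs(T[2,0]-(C[0]-.057))<.008
hx,hz=C[0]+.055,.089; a,b=-.112,.043   # grip point relative to hinge when shut (z .132)
def pose(f): return [hx+a*np.cos(f)+b*np.sin(f),C[1],hz-a*np.sin(f)+b*np.cos(f)+.003]
p=pose(0); R=Rz(0)
manip.movep([p[0],p[1],.20],R); manip.servo_line(p,v=.15,max_force=12); st("down")
grab(); st("grab")
for f in np.radians(np.linspace(0,104,14))[1:]:
    hit=manip.servo_line(pose(f),v=.12,max_force=25)
    if hit: st(f"HIT {f:.2f}"); break
st("up"); s=sensors.sense()
if not hit:
    gripper_open(); st("open")
    q=s['tool_pos']; manip.servo_line([q[0],q[1],q[2]+.07],v=.25)
    st("end")
cv2.imwrite("pics/s1.png",cv2.resize(cams.camera("scene")[60:240,230:430],(600,540)))
E
```

```text
tab top [[0.4618 0.1863 0.14  ]
 [0.4618 0.1563 0.14  ]
 [0.4641 0.1714 0.14  ]]
down 13.7 [0.461  0.1718 0.1363] [1.17 0.19 0.7 ] 1.005 0.0
grab 14.71 [0.4607 0.1723 0.1351] [-1.12  7.2  -0.22] 0.317 30.0
up 18.5 [0.6428 0.1714 0.1909] [3.59 2.76 6.46] 0.315 30.0
open 19.62 [0.6416 0.1715 0.1903] [-0.31 -0.33  0.23] 0.998 0.0
end 20.05 [0.643  0.1715 0.2617] [0.4  1.47 0.3 ] 1.002 0.0
```

View pics/s1.png

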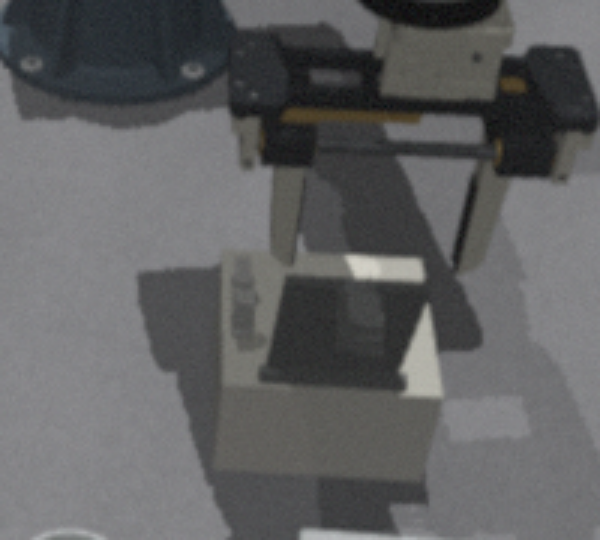

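The lid is up and back, leaning past upright with its tab behind it, and the latch is clear. Next I pick up the probe.

```bash
cat >> h.py <<'E'
DX=.025; G=PR+DX*np.array([np.cos(PSI),np.sin(PSI)])
def F(n=25):
    f=[]
    for _ in range(n): f.append(sensors.sense()['contact_force']); manip.hold(.008)
    return np.mean(f,0)
E
python3 - <<'E'
from h import *
R=Rz(PSI)
manip.movep([.50,.0,.30],Rz(PSI/2)); manip.movep([*G,.22],R); st("over"); snap("pics/w_r2.png")
r=cv2.imread("pics/w_r2.png").max(2)
hit=manip.servo_line([*G,.125],v=.15,max_force=12); st(f"down {hit}")
f0=F(); grab(); st("grab"); print("f",f0,F())
manip.servo_line([*G,.165],v=.06); manip.servo_line([*G,.27],v=.2); st("up"); t=sensors.sense()['time_s']; print("f",F()); print(sensors.sense()['time_s']-t)
snap("pics/w_up.png"); im=cams.camera("scene")
cv2.imwrite("pics/up.png",np.hstack([cv2.resize(cv2.imread("pics/w_up.png"),(400,300)),cv2.resize(im[60:210,80:280],(400,300))]))
E
```

```text
over 22.01 [ 0.5778 -0.2278  0.2204] [-0.01  0.66  0.1 ] 1.005 0.0
down False 22.84 [ 0.578  -0.229   0.1261] [ 0.04 -0.13 -0.2 ] 0.999 0.0
grab 24.27 [ 0.5774 -0.2291  0.125 ] [-0.87 -0.47 -1.09] 0.126 30.0
f [-0.04521526 -0.01876036  0.01850624] [-0.01053515  0.12473385  0.14135809]
up 25.98 [ 0.5769 -0.2288  0.2686] [-0.37 -0.41 -1.09] 0.126 30.0
f [-0.08500908  0.04776084 -1.04632604]
0.2082999999999977
```

View pics/up.png

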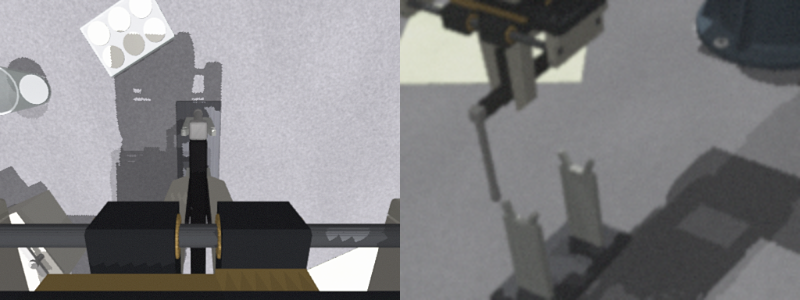

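The probe is gripped level with the leg hanging down: 11.7 mm across the pads, weight about 1.05 N. Now I dip it with averaged force feedback.

```bash
python3 - <<'E'
from h import *
R=Rz(0); W=C-[.053,0]
q=sensors.sense()['tool_pos']
manip.servo_line([q[0],q[1],.33],v=.25)
manip.movep([.42,.06,.33],R); manip.movep([*W,.30],R)
manip.servo_line([*W,.205],v=.15); manip.hold(.2); f0=F(40); st("above"); print(f0)
manip.servo_line([*W,.165],v=.08,max_force=8); manip.hold(.1)
z=.165; zc=None; log=[]
while z>.126:
    z-=.002; hit=manip.servo_line([*W,z],v=.03,max_force=8)
    d=(F(12)-f0); log.append((round(z,3),round(d[2],2)))
    if d[2]>1.2 and zc is None: zc=z
    if hit or d[2]>3.5 or (zc and zc-z>.011): break
print(log,hit,"contact tcp z",zc); st("pressed")
for _ in range(4): print((F(40)-f0).round(2))
st("held")
E
```

```text
above 29.81 [0.4647 0.1715 0.2051] [-0.12 -0.11 -0.23] 0.128 30.0
[ 0.00698994  0.0138916  -0.81389369]
[(0.163, np.float64(-0.0)), (0.161, np.float64(0.1)), (0.159, np.float64(0.08)), (0.157, np.float64(0.19)), (0.155, np.float64(-0.46)), (0.153, np.float64(0.12)), (0.151, np.float64(-0.03)), (0.149, np.float64(2.15)), (0.147, np.float64(2.73)), (0.145, np.float64(3.41)), (0.143, np.float64(4.47))] False contact tcp z 0.149
pressed 34.41 [0.4647 0.1715 0.143 ] [-1.35 -0.22  3.49] 0.127 30.0
[-1.38  0.03  4.13]
[-1.49  0.17  4.33]
[-1.49  0.18  4.17]
[-1.52  0.14  4.43]
held 35.74 [0.4647 0.1715 0.143 ] [-2.05  0.49  3.23] 0.125 30.0
```

The pad held at about 4.2 N, roughly 6.7 mm of travel, for 1.3 s. The floor is 40 mm below the mouth, which is plausible. Drawing it out, going back above the rest, and checking the probe's attitude.

```bash
python3 - <<'E'
from h import *
W=C-[.053,0]
manip.servo_line([*W,.20],v=.08); manip.servo_line([*W,.33],v=.25)
manip.movep([.42,.06,.33],Rz(0)); manip.movep([*G,.27],Rz(PSI)); manip.hold(.2); st("over rest")
snap("pics/w_up2.png"); im=cams.camera("scene"); cv2.imwrite("pics/s_up2.png",im)
a=cv2.imread("pics/w_up.png").astype(int); b=cv2.imread("pics/w_up2.png").astype(int)
print("diff near leg top", np.abs(a-b)[140:230,230:280].mean())
cv2.imwrite("pics/up2.png",np.hstack([cv2.resize(b.astype(np.uint8),(400,300)),cv2.resize(im[60:210,80:280],(400,300))]))
E
```

```text
over rest 39.29 [ 0.5776 -0.2281  0.2706] [-0.14  0.59 -0.52] 0.126 30.0
diff near leg top 3.745925925925926
```

View pics/up2.png

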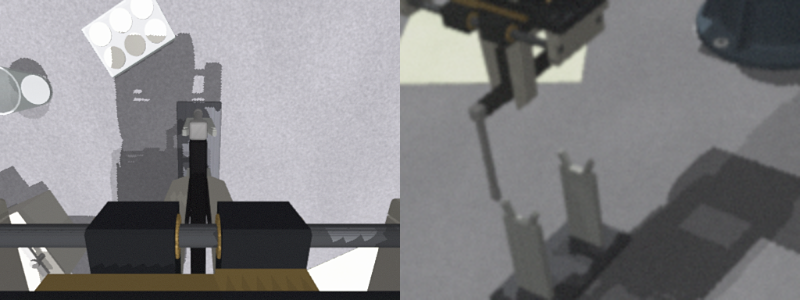

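The probe sits exactly as before, with matching pixels in both views. Lowering it into the notches.

```bash
python3 - <<'E'
from h import *
f0=F(30)
manip.servo_line([*G,.150],v=.15); hit=manip.servo_line([*G,.1255],v=.04,max_force=8); manip.hold(.15); st(f"low {hit}")
z=.1255
while not hit and z>.1225:
    d=(F(20)-f0)[2]; print(round(z,4),round(d,2))
    if d>.9: break
    z-=.0005; hit=manip.servo_line([*G,z],v=.02,max_force=8)
st("seated"); gripper_open(); manip.hold(.2)
manip.servo_line([*G,.22],v=.12); st("up")
manip.movep([PR[0]-.07,PR[1]+.002,.27],Rz(0)); manip.hold(.2); snap("pics/w_fin.png"); t=cams.camera("top"); s=cams.camera("scene"); st("fin")
r=cv2.imread("pics/w_fin.png"); g=r.max(2)[:230]
n,l,S,_=cv2.connectedComponentsWithStats((g<50).astype(np.uint8)); k=max(range(1,n),key=lambda i:(S[i,4] if S[i,1]+S[i,3]<215 else 0))
ys,xs=np.nonzero(l==k); P=wcast("pics/w_fin.png",np.c_[xs,ys],.129)[:,:2]; print(cv2.minAreaRect(P.astype(np.float32)*1000))
cv2.imwrite("pics/fin.png",np.hstack([cv2.resize(r[:288,100:356],(400,450)),cv2.resize(s[110:290,80:240],(400,450))]))
cv2.imwrite("pics/fin_scene.png",s)
o=np.vstack([np.hstack([cv2.resize(r[:300,60:460],(400,300)),cv2.resize(s[120:240,90:250],(400,300))]),np.hstack([cv2.resize(t[110:290,120:360],(400,300)),cv2.resize(s[100:320,100:400],(400,300))])])
cv2.imwrite("pics/fin.png",o)
E
```

```text
low True 41.37 [ 0.577  -0.2288  0.125 ] [-0.68  1.32  5.25] 0.125 30.0
seated 41.37 [ 0.577  -0.2288  0.125 ] [-0.68  1.32  5.25] 0.125 30.0
up 43.85 [ 0.5771 -0.2289  0.2192] [-0.45 -0.18  0.1 ] 0.999 0.0
fin 44.73 [ 0.485  -0.2166  0.2694] [-0.11  0.4  -0.18] 0.998 0.0
((550.1076049804688, -216.845458984375), (12.107648849487305, 147.23394775390625), 65.22509002685547)
```

View pics/fin.png

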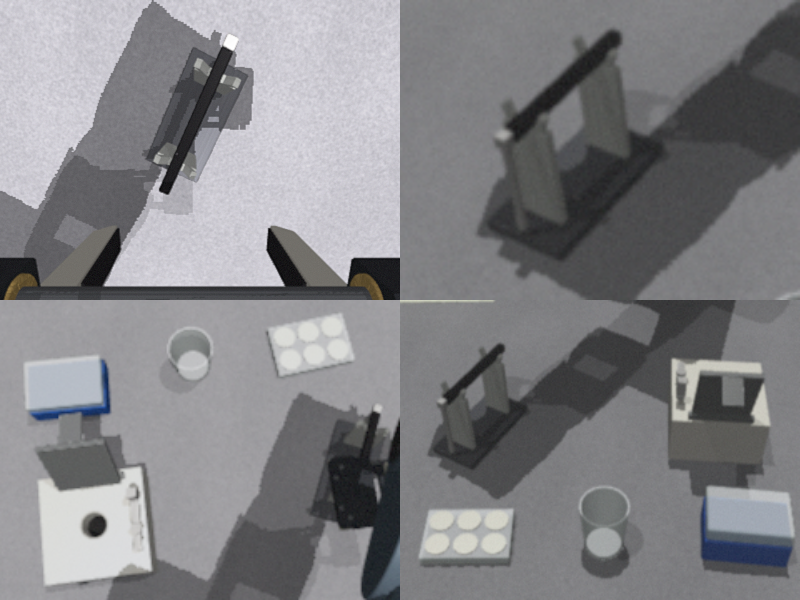

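The probe lies on the rest within 0.5 mm of where it started, with the handle at (198,115) in the wrist view. The lid and latch are open, the well is visible at (94,525), and the bystanders haven't moved. Handing in.

```bash
python3 -c "
from cell import *
print(job_done())"
```

```text
the job is handed in; nothing more can be done
None
```

The job is done and handed in at about 45 s: latch and lid left open, tip pressed on the pad at about 4.2 N (roughly 6.7 mm) for just over a second, and the probe back in its notches within about 0.5 mm of its start.

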